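Fetch the check weight from the gated chest and stand it on the scale

TASK

Get the check weight out of the locked steel chest and onto the bench scale. First work the black-knobbed lever through its zigzag gate from slot to slot until it is home at the robot's end of the last slot, which draws the bolt; then press the sprung hook pad down in its guard until the shutter springs ajar, and push the shutter fully open. Stand the weight gently upright on the middle of the scale's pan, and leave the lever in its last slot, the shutter open and the other things on the table where they are.

Things in the scene. Friction and masses are not known exactly. Their poses are not given: they have to be found in the camera images.
- chest: Fixed cream steel chest, 255 (x) by 332 (y) mm, deck 100 mm above the table. Origin at table height. Its axes, used in all these notes (numbers in mm from its origin): x away from the robot, y to the left, z up; yaw up to 0.15 rad either way. Right half: steel gate plate, top at z 114, x -45..65, y -150..-2. Left half: shutter over a well, and the hook's guard in front of it.
- passage1 (a point): Middle of the passage (16 wide) from the first to the middle slot, at plate-top height, chest (-8, -50, 114). The gate is a window x -16..36, y -118..-22 with two teeth: three parallel slots along x, 16 wide, at y -30 (first), -70 (middle), -110 (last). Tooth y -62..-38 grows from the far (+x) edge, so this passage is at the near end. The lever starts in the far part of the first slot.
- passage2 (a point): Middle of the passage (16 wide) from the middle to the last slot, chest (28, -90, 114). Tooth y -102..-78 grows from the near (-x) edge, so this passage is at the far end. The lever's whole way: near (-x), right (-y), far (+x), right (-y), near (-x).
- last_slot_end (a point): Where the lever's stem crosses the plate when it is home at the near end of the last slot, chest (-8, -110, 114).
- well_floor (a point): Middle of the well's floor, chest (-10, 85, 24). The well spans x -50..30, y 20..150, open to the deck at z 100 once the shutter is open; the shutter's side rails reach z 109.
- lever (a joint): Tilt of the lever, rad: 0 upright, positive leaning far (chest +x), negative leaning near; stops at +0.22 and -0.22, where the stem is in line with that end's passage. Pivot: an axis along chest y at x 10, z 20. It stays where it is left; about 0.5 N at the knob moves it. From upright to a stop the knob moves 28 mm. In the last slot, -0.22 is the slot's end.
- gate (a joint): Travel of lever and bolt to the right (chest -y), m: 0 first slot, 0.040 middle, 0.080 last; stem at chest y = -30 mm minus this; about 3 mm of play in a slot. Needs about 2 N. The bolt, a steel bar, blocks the shutter's far edge until the lever is in the last slot.
- lever_knob (a point): Centre of the black ball knob, 26 mm across, on top of a 10 mm steel stem; 130 mm above the lever's pivot, so 150 mm above the table when upright.
- hook (a joint): How far the sprung hook is pressed down, m: 0 up, stop at 0.014. It lets the shutter go at about 0.009; starts to move at 2.4 N and takes about 8 N fully down. It springs up again when let go.
- hook_pad (a point): Centre of the top face of the hook's press pad, a dark steel plate 26 (chest x) by 60 (chest y) mm, level, 116 mm above the table when up, 14 mm below the rim of the guard (opening 34 by 90 mm) that it sits in.
- shutter (a joint): Travel of the aluminium shutter away from the robot (chest +x), m: 0 shut, 0.122 fully open against its stop, well fully clear. When the bolt is drawn and the hook pressed, a spring pushes it to about 0.026; from there it slides with 2 to 5 N and stays. Plate 124 by 146 mm, top face 105 mm above the table.
- shutter_handle (a point): Middle of the top bar of the shutter's upright handle: a 10 mm steel bar along chest y, 70 mm long, on two legs, its axis 136 mm above the table; it moves with the shutter, and can be pushed from the robot's side.
- weight_mid (a point): Centre of the check weight: a plain upright steel cylinder, 35 mm across and 70 mm tall, about 0.5 kg, this point 35 mm above its foot. Starts standing on the well's floor, hidden by the shut shutter, its top 6 mm below the deck.
- scale: Fixed bench scale, grey, 240 by 220 mm; origin at table height under the middle of the pan, axes along its sides. Plain steel pan 210 by 200 mm.
- pan_top (a point): Middle of the pan's flat top face, 70 mm above the table.
- tape_mid (a point): Bystander: cardboard tape core, 60 mm across, 24 mm tall; its centre.
- jar_mid (a point): Bystander: jar, 56 mm across, 85 mm tall; its centre.
- carton: Bystander: carton, 90 by 120 by 70 mm; origin under its middle.
- carton2: Bystander: carton, 100 by 110 by 60 mm; origin under its middle.

How it is judged:
By the outcome, as a careful person would: the job done as asked, in the order asked, and still so for the second after the job is handed in, with the robot touching nothing.
It also fails if it takes over 72 s, if anything falls off the work surface, if the arm or the gripper's body presses on something with over 40 N, if the wrist force passes 120 N, or if a joint passes its speed limit or range.

ROBOT

A 7-joint arm with a two-finger parallel gripper is mounted at the origin on the work surface. World frame = base frame: x ahead of the robot, y to its left, z up, the work surface at z = 0. Lengths are in mm, angles in rad, forces in N, time in s.
With the tool pointing down it reaches from about 400 to 875 mm from the base axis. Payload 4.4 kg.
Tool frame: the origin (TCP) lies at the very end of the fingers, on their centre line; the grasp point (between the pads) lies 19 mm behind it; z points along the fingers, y is the line along which they close (so a half turn about z gives the same grasp; the last joint's range is limited). The gripper opens to 85 mm and grips with 20 to 120 N. Pads are 22 mm wide; open, the fingers measure 114 mm over their backs; the gripper's body (76 mm by 85 mm) begins 54 mm behind the grasp point. The pads swing forward as they close: fully open they stand 13 mm farther back than shut.
Start: joints at [1.218, 0.628, 0.038, 1.517, -0.027, 0.996, -0.02], TCP at [183.902, -623.456, 231.313] pointing down, gripper open.
Joint ranges: [-3.06, 3.06], [-0.37, 2.12], [-1.25, 1.32], [0.18, 2.47], [-1.1, 4.24], [0.23, 1.98], [-2.94, 2.94]. Speed limits (rad/s): [2.57, 2.57, 3.14, 3.14, 3.14, 3.14, 3.14].

INTERFACE

Orientations are given as [roll, pitch, yaw] about the fixed x, y, z axes, in that order (R = Rz(yaw) Ry(pitch) Rx(roll)).
In Python, from cell import sensors, get_image, camera_params, order gives the robot as it stands.
- The arm moves only by the shell command python3 -m inch 'ROWS' [OPENING]. ROWS is JSON, a list that holds one entry, the list of rows, each a list of 4 numbers: the shift along the tool's x, y, z in cm, then the turn about the tool's z in degrees. A call has 1 to 8 rows; each row is the pose to reach, as a shift and turn from the pose commanded when the call began, along the tool's axes at that moment; what a row does not reach only later rows make up. A row lasts 1/12 s, in which the tool goes at most 41.7 mm and 7.16 degrees, less where a joint would pass 70% of its speed; a pose out of reach is approached as far as the arm can. A call with a gripper value outside its range is refused whole. OPENING is the finger opening in cm, from 0 to 8.54, set as the call begins (- or left out, the last holds). The fingers move at their own pace and stop on an object; the grip force is fixed at half the most. Time passes only in rows, so rows that repeat a pose let the fingers close. It gives the time, the measured TCP pose, the force, the opening and the grip force at its end, in the units of the state.
- sensors.read_state(): the state, without advancing time (a new reading comes with each control period).
- get_image(name): name is "side" or "top" or "wrist"; returns the picture (420x560x3 uint8, blue, green, red); there is no depth.
- camera_params(name): a dict with "mtx" (3x3 intrinsics, pixels), "D" ([k1, k2, p1, p2, k3] as OpenCV has them; the pictures are not rectified), "rvec" (rotation vector, rad) and "tvec" (3), from world to camera coordinates, as OpenCV has them. Camera axes: x right, y down, z forward; pixel columns grow to the right and rows downward; lengths in mm; the calibration is good to about 2 mm. A picture is of the moment at which its call begins: read the wrist's pose just before it. camera_params takes no time and is no camera call; for the wrist camera it gives the pose at the moment of the call.
- order.finish_job(): hands the job in; it is judged then, once.
The state is a dict: "clock": time; "qpos": joint angles; "qd": joint speeds; "tau": joint torques, N m; "eef_pos": TCP position; "tool_rot": TCP orientation; "force": force on the tool from outside, world axes, zero at the start; "torque": the same for the moment, N m; "width": finger opening in mm; "gripper_force": force on a finger pad.
Only numpy, scipy, OpenCV 4.12 (cv2) and the standard library are available. Lean on these libraries where they do the work, as an engineer would, in place of code of your own. Each camera call takes 0.05 s, during which the arm holds its last target. There are 200 camera calls.

## Working session

There is one attempt and no reset: what is moved stays moved. The work goes in short steps, Python scripts to look and compute and a shell command to move; the robot and the scene stay as the last step left them, time stands still between calls to the robot, and variables do not carry over. Pictures are saved under pics/ and viewed, at most 13 in all, crops included, and the job is handed in when it is done.

```bash
ls; mkdir -p pics
python3 - <<'E'
from cell import *
import cv2
s=sensors.read_state();print(s)
for n in("top","side"):
    cv2.imwrite(f"pics/{n}0.png",get_image(n)); p=camera_params(n); print(n,p)
E
```

```text
pics
{'clock': 0.0, 'qpos': array([ 1.21818073,  0.62935652,  0.03841409,  1.51839385, -0.0270157 ,
        0.99627608, -0.02002401]), 'qd': array([-0.00045131, -0.00016425, -0.00097871,  0.0017882 ,  0.00022445,
        0.00108755, -0.00063624]), 'tau': array([ 3.74409547e-04, -5.63401794e+01,  1.22629378e+00, -1.93443149e+01,
        1.10343058e-02,  1.05555952e-02, -1.96609670e-05]), 'eef_pos': array([ 183.7525867 , -622.82561773,  230.37356742]), 'tool_rot': array([-3.13967573e+00, -3.19142503e-06,  2.86804994e-01]), 'force': array([-0.28199652,  0.67804124,  0.32991486]), 'torque': array([ 0.04164248, -0.00631242,  0.02808796]), 'gripper_force': 0.0, 'width': 85.6089041027823}
top {'mtx': array([[478.90095847,   0.        , 278.45852172],
       [  0.        , 478.90095847, 208.00406681],
       [  0.        ,   0.        ,   1.        ]]), 'D': array([-0.00506654,  0.        ,  0.        ,  0.        ,  0.        ]), 'rvec': array([ 2.03144273, -2.20492324,  0.22591896]), 'tvec': array([  31.65640111,  565.32074449, 1410.92297189])}
side {'mtx': array([[406.80200034,   0.        , 275.77753185],
       [  0.        , 406.80200034, 214.19869361],
       [  0.        ,   0.        ,   1.        ]]), 'D': array([-0.01081813,  0.        ,  0.        ,  0.        ,  0.        ]), 'rvec': array([ 2.34152629, -0.64643258,  0.23523097]), 'tvec': array([-497.21076545,  312.89334494, 1417.45712588])}
```

View pics/top0.png

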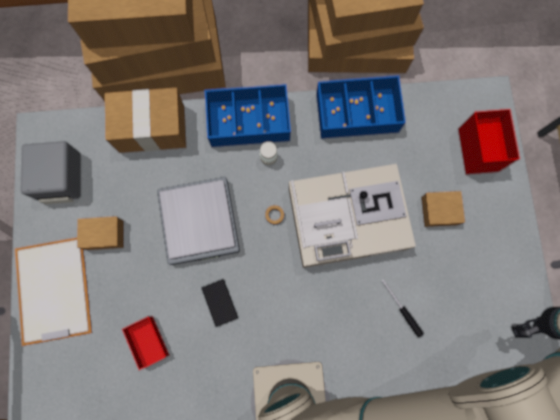

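View pics/side0.png

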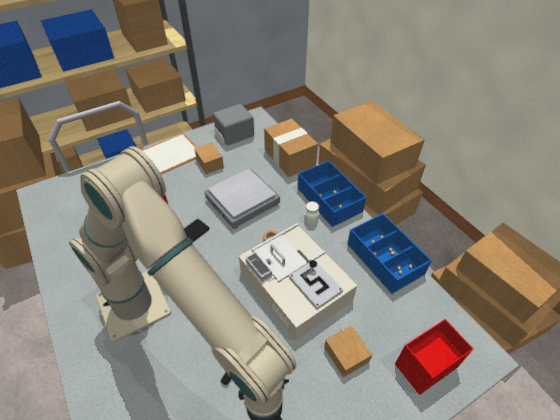

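The top view shows the chest around (350,215) with its knob near (363,198), and the scale around (198,220). The tape core is at (274,214), the jar at (268,152) and a carton at (443,208). The robot base is at the bottom, so world x points up in the image. The side view shows the same layout, with the chest at (297,280).

```bash
cat > h.py <<'E'
import numpy as np, cv2
from cell import *
def ray(p,u,v):
    n=cv2.undistortPoints(np.array([[[u,v]]],float),p["mtx"],p["D"])[0,0]
    R=cv2.Rodrigues(p["rvec"])[0]; c=-R.T@p["tvec"]; return c,R.T@np.array([n[0],n[1],1])
def onz(p,u,v,z):
    c,d=ray(p,u,v); return c+d*(z-c[2])/d[2]
def proj(p,X): return cv2.projectPoints(np.array(X,float).reshape(-1,3),p["rvec"],p["tvec"],p["mtx"],p["D"])[0][:,0]
def two(p,a,q,b):
    c,d=ray(p,*a);e,f=ray(q,*b); t=np.linalg.lstsq(np.c_[d,-f],e-c,rcond=None)[0]; A=c+d*t[0];B=e+f*t[1]
    return (A+B)/2,np.linalg.norm(A-B)
E
python3 - <<'E'
from h import *
im=cv2.imread("pics/top0.png")
c=im[155:275,280:420]
cv2.imwrite("pics/c0.png",cv2.resize(c,None,fx=5,fy=5,interpolation=cv2.INTER_CUBIC))
p=camera_params("top")
# deck mask: cream
hsv=cv2.cvtColor(im,cv2.COLOR_BGR2HSV)
for q in [(300,190),(300,250),(395,230),(405,246),(350,262),(350,205),(200,215),(165,230),(225,245)]: print(q,hsv[q[1],q[0]],im[q[1],q[0]])
E
```

```text
(300, 190) [ 17  24 194] [176 186 194]
(300, 250) [ 15  24 126] [114 120 126]
(395, 230) [ 14  25 193] [174 183 193]
(405, 246) [ 17  25 187] [169 179 187]
(350, 262) [105  10 100] [100  98  96]
(350, 205) [174   7 182] [178 177 182]
(200, 215) [133  10 182] [182 175 178]
(165, 230) [135   9 164] [164 158 161]
(225, 245) [133  10 176] [176 169 172]
```

View pics/c0.png

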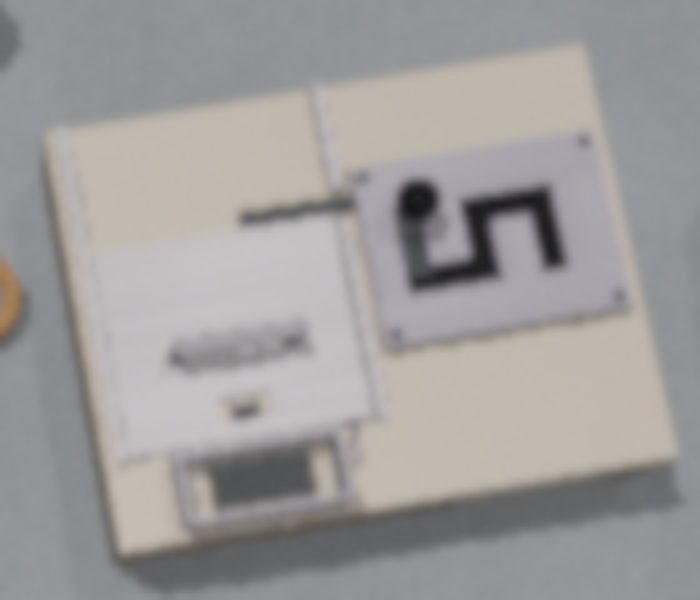

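Close-up of the chest (5x, offset (280,155)). The gate plate corners are at crop (352,170), (590,130), (632,310) and (395,350). The deck corners are (45,130), (585,42), (675,458) and (118,555). The hook pad is at (265,478) and the knob at (418,200). The shutter handle is at (240,340).

```bash
cat >> h.py <<'E'
def C(x,y,z=0):
    o=np.load("chest.npy"); c,s=np.cos(o[2]),np.sin(o[2]); return np.array([o[0]+c*x-s*y,o[1]+s*x+c*y,z])
def tool(X):
    "shift in tool axes (cm) from the measured TCP to X(mm)"
    from scipy.spatial.transform import Rotation as R
    s=sensors.read_state(); return R.from_euler("xyz",s["tool_rot"]).as_matrix().T@(np.array(X)-s["eef_pos"])/10
E
python3 - <<'E'
from h import *
from scipy.optimize import least_squares
p=camera_params("top"); q=camera_params("side")
crop=lambda x,y:((x+.5)/5-.5+280,(y+.5)/5-.5+155)
L=[((352,170),(65,-2,114)),((590,130),(65,-150,114)),((632,310),(-45,-150,114)),((395,350),(-45,-2,114)),((410,290),(-16,-22,114)),((565,268),(-16,-118,114)),((550,187),(36,-118,114))]
D=[((45,130),100),((585,42),100),((675,458),100),((118,555),100)]
W=np.array([onz(p,*crop(*a),b[2])[:2] for a,b in L]); M=np.array([b[:2] for a,b in L])
def f(o):
    c,s=np.cos(o[2]),np.sin(o[2]); return (o[:2]+M@np.array([[c,s],[-s,c]])-W).ravel()
r=least_squares(f,[700,-150,0]); print(r.x,r.fun.reshape(-1,2).round(1)); o=r.x; np.save("chest.npy",o)
c,s=np.cos(o[2]),np.sin(o[2]); inv=lambda P:np.array([[c,s],[-s,c]])@(P[:2]-o[:2])
for a,z in D+[((265,478),116),((418,200),147),((240,340),136)]: w=onz(p,*crop(*a),z); print(a,w.round(1),inv(w).round(1))
# scale pan
im=cv2.imread("pics/top0.png"); b=cv2.cvtColor(im,cv2.COLOR_BGR2HSV)
print(b[215,150],b[205,250])
m=((b[...,0]>120)&(b[...,0]<160)&(b[...,2]>120)).astype(np.uint8)
m[:,:140]=0;m[:,255:]=0;m[:165]=0;m[275:]=0
m=cv2.morphologyEx(m,cv2.MORPH_OPEN,np.ones((3,3)))
k=max(cv2.findContours(m,0,2)[0],key=cv2.contourArea)
R=cv2.minAreaRect(k);print(R)
w=np.array([onz(p,*v,70) for v in cv2.boxPoints(R)]);print(w.round(1),w.mean(0),np.linalg.norm(np.diff(w,axis=0),axis=1))
for n,X in dict(knob=C(10+28,-30,147),pad=C(-90,85,116),deckc=C(0,0,100),pan=w.mean(0)).items(): print(n,X.round(),proj(p,X),proj(q,X))
print(sensors.read_state()["tool_rot"])
# jar, tape
for n,u,v,z in[("jar",268,152,85),("tape",274,214,24),("carton",443,208,70)]: print(n,onz(p,u,v,z))
E
```

```text
[ 5.31285047e+02 -2.32576001e+02  8.69413471e-02] [[ 0.4  1.3]
 [ 0.4 -1.8]
 [ 1.3 -1.1]
 [ 0.7  4.7]
 [-3.5  0.3]
 [-0.8 -2.7]
 [ 1.5 -0.7]]
(45, 130) [638.7 -51.2 100. ] [122.8 171.4]
(585, 42) [ 667.1 -382.8  100. ] [ 122.2 -161.4]
(675, 458) [ 410.9 -402.1  100. ] [-134.6 -158.4]
(118, 555) [381.3 -71.5 100. ] [-135.4  173.5]
(265, 478) [ 417.2 -159.3  116. ] [-107.2   82.9]
(418, 200) [ 567.2 -260.5  147. ] [ 33.3 -31. ]
(240, 340) [ 495.6 -150.7  136. ] [-28.4  84.6]
[108   8 153] [102   8 153]
((196.02700805664062, 219.1621551513672), (69.04757690429688, 67.40357971191406), 80.53767395019531)
[[647.7 351.3  70. ]
 [666.1 146.4  70. ]
 [453.4 125.1  70. ]
 [436.6 324.2  70. ]] [550.96956407 236.73385928  70.        ] [205.68531902 213.76866254 199.845331  ]
knob [ 572. -259.  147.] [[362.54884771 193.1049818 ]] [[313.61251401 262.54823252]]
pad [ 434. -156.  116.] [[330.76776839 244.46738903]] [[262.50699953 263.45581157]]
deckc [ 531. -233.  100.] [[352.50439525 210.67296059]] [[298.52805369 270.00421581]]
pan [551. 237.  70.] [[196.02050244 218.65668231]] [[240.80831435 190.55687876]]
[-3.13983271e+00  4.70687780e-06  2.86854922e-01]
jar [738.49370486   3.52835017  85.        ]
tape [5.54853902e+02 1.63315130e-01 2.40000000e+01]
carton [ 522.61503578 -513.45503486   70.        ]
```

Run:
```python
from h import *
print(tool([500,-230,370]))
```

```text
[ 41.44705768 -28.75990639 -13.90298462]
```

```bash
python3 -m inch '[[[3,-2,-2,2],[6,-4,-4,4],[9,-6,-6,6],[12,-8,-8,8],[15,-10,-10,10],[18,-12,-12,11.5],[21,-14,-14,11.5],[24,-16,-14,11.5]]]'
python3 -m inch '[[[3,-2.4,0,0],[6.2,-4.8,0,0],[9.4,-7,0,0],[12.5,-9.4,0,0],[15,-11.5,0,0],[17.5,-12.8,0,0],[17.5,-12.8,0,0],[17.5,-12.8,0,0]]]'
python3 - <<'E'
from h import *
s=sensors.read_state();p=camera_params("wrist");im=get_image("wrist");import pickle;pickle.dump(p,open("w1.pkl","wb"))
cv2.imwrite("pics/w1.png",im);print(s["clock"],s["eef_pos"],s["tool_rot"]);print(p)
print(proj(p,[C(0,0,100),C(38,-30,147),C(-90,85,116)]))
E
```

```text
clock: 0.77
eef_pos: [371.0, -401.9, 375.1]
tool_rot: [3.136, -0.004, 0.086]
force: [0.9, -1.4, 1.2]
width: 85.4
gripper_force: 0.0
clock: 1.43
eef_pos: [533.1, -257.7, 370.4]
tool_rot: [-3.141, 0.001, 0.09]
force: [-0.6, -0.4, -1.2]
width: 85.3
gripper_force: 0.0
1.4333 [ 533.11997715 -257.74116451  370.44217132] [-3.14052578e+00  1.08075615e-03  8.99141762e-02]
{'mtx': array([[315.53565027,   0.        , 280.39256727],
       [  0.        , 315.53565027, 213.98443723],
       [  0.        ,   0.        ,   1.        ]]), 'D': array([-0.03965194,  0.        ,  0.        ,  0.        ,  0.        ]), 'rvec': array([-2.12778017,  1.94195468,  0.32337402]), 'tvec': array([-304.63158865,  392.48986297,  677.42620908])}
[[261.80167541 172.03823034]
 [285.16587895 147.54330279]
 [200.27440557 238.97271275]]
```

View pics/w1.png

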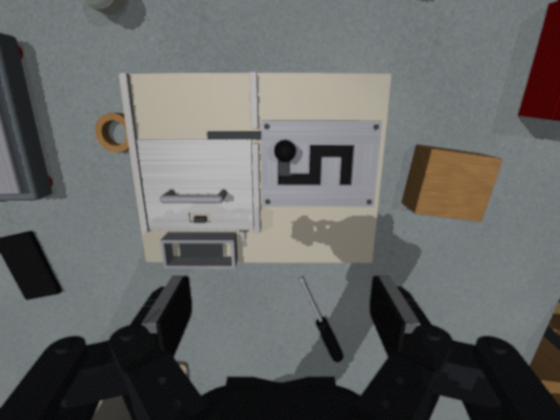

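The wrist view sees the whole gate, and the yaw is aligned with the chest. The plate spans (262,121) to (376,206) and the knob is at (285,150). The deck corners are about (391,73) and (374,263), the pad is about (200,250), and the handle bar is about (194,198).

Run:
```python
from h import *
import pickle
from scipy.optimize import least_squares
p=pickle.load(open("w1.pkl","rb")); im=cv2.imread("pics/w1.png"); g=cv2.cvtColor(im,cv2.COLOR_BGR2GRAY)
h=cv2.cvtColor(im,cv2.COLOR_BGR2HSV)
# plate: low saturation bright in region
m=((h[...,1]<18)|(g<100))
m=m.astype(np.uint8); m[:,:258]=0; m[:,390:]=0; m[:112]=0; m[212:]=0
m=cv2.morphologyEx(m,cv2.MORPH_OPEN,np.ones((7,7)))
k=max(cv2.findContours(m,0,2)[0],key=cv2.contourArea); R=cv2.minAreaRect(k); print("plate",R,cv2.boxPoints(R))
# slots
d=(g<70).astype(np.uint8); d[:,:262]=0;d[:,376:]=0;d[:124]=0;d[200:]=0
k=max(cv2.findContours(d,0,2)[0],key=cv2.contourArea); a=cv2.approxPolyDP(k,2.0,True)[:,0]; print(a.tolist())
for u,v in a: 
    w=onz(p,u,v,114); o=np.load("chest.npy");c,s=np.cos(o[2]),np.sin(o[2]); print((u,v),(np.array([[c,s],[-s,c]])@(w[:2]-o[:2])).round(1))
```

```text
plate ((319.4999694824219, 163.0), (122.99998474121094, 85.99998474121094), -0.0) [[257.99997 206.     ]
 [257.99997 120.00001]
 [380.99997 120.     ]
 [380.99997 206.     ]]
[[275, 146], [275, 155], [279, 161], [279, 183], [319, 183], [322, 156], [340, 156], [340, 183], [350, 183], [352, 146], [311, 146], [308, 174], [288, 173], [288, 163], [295, 154], [295, 147], [291, 142], [283, 140]]
(np.int32(275), np.int32(146)) [ 35.8 -17.8]
(np.int32(275), np.int32(155)) [ 24.6 -17.8]
(np.int32(279), np.int32(161)) [ 17.1 -22.8]
(np.int32(279), np.int32(183)) [-11.5 -22.9]
(np.int32(319), np.int32(183)) [-11.2 -74.8]
(np.int32(322), np.int32(156)) [ 23.7 -77.1]
(np.int32(340), np.int32(156)) [ 23.8 -99.9]
(np.int32(340), np.int32(183)) [ -11.1 -102.1]
(np.int32(350), np.int32(183)) [ -11.  -115.1]
(np.int32(352), np.int32(146)) [  36.4 -114.1]
(np.int32(311), np.int32(146)) [ 36.  -62.8]
(np.int32(308), np.int32(174)) [  0.5 -60.1]
(np.int32(288), np.int32(173)) [  1.7 -34.4]
(np.int32(288), np.int32(163)) [ 14.6 -34.3]
(np.int32(295), np.int32(154)) [ 26. -43.]
(np.int32(295), np.int32(147)) [ 34.7 -42.8]
(np.int32(291), np.int32(142)) [ 40.8 -37.7]
(np.int32(283), np.int32(140)) [ 43.2 -27.7]
```

Run:
```python
from h import *
import pickle
o=np.load("chest.npy"); o[0]+=2; np.save("chest.npy",o); print(o)
p=pickle.load(open("w1.pkl","rb"))
c,s=np.cos(o[2]),np.sin(o[2]); I=lambda w:(np.array([[c,s],[-s,c]])@(w[:2]-o[:2])).round(1)
for n,u,v,z in [("knob",285,149.5,147),("pad",200,250,116),("bar",194,198,136),("dFR",391,73,100),("dNR",374,263,100),("dFL",122,73,100)]:
    w=onz(p,u,v,z); print(n,w.round(1),I(w))
k=onz(p,285,149.5,147); k[2]=129
print(tool([k[0],k[1],190]),tool(k),sensors.read_state()["qpos"])
```

```text
[ 5.33285047e+02 -2.32576001e+02  8.69413471e-02]
knob [ 569.5 -259.2  147. ] [ 33.8 -29.7]
pad [ 417.5 -155.4  116. ] [-108.7   86.9]
bar [ 498.4 -152.1  136. ] [-27.8  83.2]
dFR [ 667.7 -379.9  100. ] [ 121.1 -158.5]
dNR [ 411.6 -406.5  100. ] [-136.3 -162.7]
dFL [638.7 -53.1 100. ] [120.6 169.6]
[ 3.79081832  0.28991665 18.05875629] [ 3.80127472  0.28995233 24.15874733] [ 4.06527710e-01  4.24961542e-01 -5.74522842e-04  1.47913744e+00
  1.10268981e-03  1.23900695e+00 -1.07844020e+00]
```

```bash
python3 -m inch '[[[1,0.1,3.5,0],[2,0.2,7,0],[3,0.3,10.5,0],[3.8,0.3,14,0],[3.8,0.3,17,0],[3.8,0.3,18,0],[3.8,0.3,18,0],[3.8,0.3,18,0]]]'
python3 -m inch '[[[0,0,2.5,0],[0,0,4.5,0],[0,0,6,0],[0,0,6,0],[0,0,6,0]]]'
python3 - <<'E'
from h import *
s=sensors.read_state();p=camera_params("wrist");cv2.imwrite("pics/w2.png",get_image("wrist"))
E
python3 -m inch '[[[0,0,0,0],[0,0,0,0],[0,0,0,0],[0,0,0,0],[0,0,0,0],[0,0,0,0]]]' 1.5
```

```text
clock: 2.15
eef_pos: [569.9, -260.8, 192.3]
tool_rot: [3.141, -0.0, 0.084]
force: [0.2, -0.2, 0.4]
width: 85.4
gripper_force: 0.0
clock: 2.57
eef_pos: [571.0, -260.2, 133.2]
tool_rot: [3.14, -0.002, 0.085]
force: [0.2, -0.7, 0.6]
width: 85.5
gripper_force: 0.0
clock: 3.12
eef_pos: [570.9, -259.1, 131.9]
tool_rot: [3.141, -0.001, 0.086]
force: [0.1, -0.1, 4.4]
width: 22.8
gripper_force: 58.5
```

View pics/w2.png

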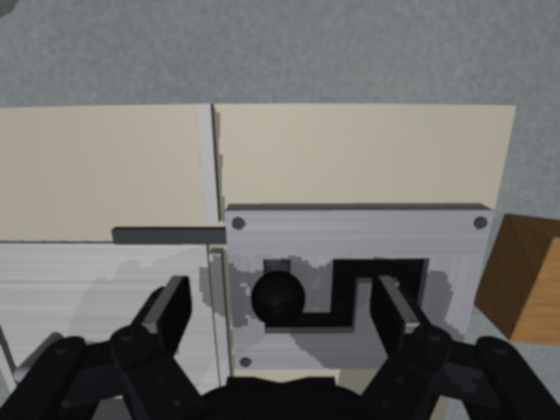

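The knob sits between the fingers at (278,297), but the pads closed to only 22.8 mm, so they are gripping high on the ball. I'll reopen and re-grip lower.

```bash
python3 -m inch '[[[0,0,0,0],[0,0,0.3,0],[-0.1,0,0.6,0],[-0.1,0,0.7,0],[-0.1,0,0.7,0]]]' 5
python3 -m inch '[[[0,0,0,0],[0,0,0,0],[0,0,0,0],[0,0,0,0],[0,0,0,0]]]' 1.5
```

```text
clock: 3.53
eef_pos: [568.7, -259.3, 123.6]
tool_rot: [-3.141, 0.001, 0.086]
force: [0.1, 0.0, -0.3]
width: 50.0
gripper_force: 0.0
clock: 3.95
eef_pos: [569.6, -259.3, 124.5]
tool_rot: [3.142, -0.001, 0.086]
force: [1.1, -0.5, 1.6]
width: 23.3
gripper_force: 58.6
```

```bash
cat >> h.py <<'E'
def st():
    s=sensors.read_state();o=np.load("chest.npy");c,n=np.cos(o[2]),np.sin(o[2]);m=np.array([[c,n],[-n,c]])
    print("clk",round(s["clock"],2),"chest",(m@(s["eef_pos"][:2]-o[:2])).round(1),"z",s["eef_pos"][2].round(1),"F",(m@s["force"][:2]).round(1),s["force"][2].round(1),"w",round(s["width"],1),round(s["gripper_force"],1))
E
python3 -m inch '[[[-1,0,-0.1,0],[-2,0,-0.2,0],[-2.8,0,-0.25,0],[-3.8,0,-0.2,0],[-4.7,0,-0.1,0],[-5.2,0,0,0],[-5.2,0,0,0],[-5.2,0,0,0]]]'; python3 -c "from h import *;st()"
```

```text
clock: 4.62
eef_pos: [515.6, -264.1, 124.8]
tool_rot: [-3.141, 0.002, 0.084]
force: [-2.6, 0.4, 6.8]
width: 23.1
gripper_force: 59.5
clk 4.62 chest [-20.4 -29.9] z 124.8 F [-2.5  0.6] 6.8 w 23.1 59.5
```

```bash
python3 -m inch '[[[-0.2,0,0,0],[-0.4,0,0,0],[-0.4,0,0,0],[-0.4,0,0,0]]]'; python3 -c "from h import *;st()"
```

```text
clock: 4.95
eef_pos: [514.7, -264.2, 124.6]
tool_rot: [3.141, -0.003, 0.086]
force: [4.4, 1.4, 0.8]
width: 22.9
gripper_force: 59.0
clk 4.95 chest [-21.2 -29.9] z 124.6 F [4.5 1. ] 0.8 w 22.9 59.0
```

```bash
python3 -m inch '[[[0.25,0,0,0],[0.25,0.8,0,0],[0.25,1.8,0,0],[0.25,2.8,0,0],[0.25,3.6,0,0],[0.25,4,0,0],[0.25,4,0,0],[0.25,4,0,0]]]'; python3 -c "from h import *;st()"
```

```text
clock: 5.62
eef_pos: [518.4, -305.0, 124.6]
tool_rot: [3.141, 0.002, 0.085]
force: [-0.2, -0.8, 4.2]
width: 23.4
gripper_force: 59.4
clk 5.62 chest [-21.1 -70.8] z 124.6 F [-0.2 -0.8] 4.2 w 23.4 59.4
```

Now at the middle slot; I'll push to the far end.

```bash
python3 -m inch '[[[0.8,-0.05,-0.1,0],[1.8,-0.05,-0.2,0],[2.8,-0.05,-0.25,0],[3.8,-0.05,-0.2,0],[4.8,-0.05,-0.1,0],[5.6,-0.05,0,0],[5.9,-0.05,0,0],[5.9,-0.05,0,0]]]'; python3 -c "from h import *;st()"
```

```text
clock: 6.28
eef_pos: [577.8, -298.8, 123.6]
tool_rot: [3.141, 0.002, 0.086]
force: [0.9, -1.5, -0.8]
width: 23.1
gripper_force: 60.7
clk 6.28 chest [ 38.6 -69.8] z 123.6 F [ 0.7 -1.6] -0.8 w 23.1 60.7
```

```bash
python3 -m inch '[[[-0.1,0,0,0],[-0.1,0.8,0,0],[-0.1,1.8,0,0],[-0.1,2.8,0,0],[-0.1,3.6,0,0],[-0.1,4.05,0,0],[-0.1,4.05,0,0],[-0.1,4.05,0,0]]]'; python3 -c "from h import *;st()"
```

```text
clock: 6.95
eef_pos: [580.0, -339.6, 123.9]
tool_rot: [3.141, 0.001, 0.085]
force: [-1.5, 0.0, -3.8]
width: 23.2
gripper_force: 60.5
clk 6.95 chest [  37.3 -110.6] z 123.9 F [-1.5  0.2] -3.8 w 23.2 60.5
```

```bash
python3 -m inch '[[[-0.8,0,-0.1,0],[-1.8,0,-0.2,0],[-2.8,0,-0.25,0],[-3.8,0,-0.2,0],[-4.8,0,-0.1,0],[-5.6,0,0,0],[-6.0,0,0,0],[-6.0,0,0,0]]]'; python3 -c "from h import *;st()"
python3 -m inch '[[[-0.2,0,0,0],[-0.4,0,0,0],[-0.4,0,0,0],[-0.2,0,0,0],[-0.1,0,0,0]]]'; python3 -c "from h import *;st()"
```

```text
clock: 7.62
eef_pos: [521.3, -344.3, 125.2]
tool_rot: [3.141, -0.003, 0.084]
force: [2.8, -0.2, 1.3]
width: 23.3
gripper_force: 59.1
clk 7.62 chest [ -21.7 -110.3] z 125.2 F [ 2.8 -0.5] 1.3 w 23.3 59.1
clock: 8.03
eef_pos: [521.3, -344.3, 125.1]
tool_rot: [3.14, -0.002, 0.086]
force: [2.7, 0.0, 3.3]
width: 23.1
gripper_force: 59.7
clk 8.03 chest [ -21.7 -110.2] z 125.1 F [ 2.7 -0.2] 3.3 w 23.1 59.7
```

Lever home against its stop. Release and rise; refine the pad position from the earlier wrist picture.

```bash
python3 -m inch '[[[0.1,0,0,0],[0.1,0,0,0],[0.1,0,-1,0],[0.1,0,-3,0],[0.1,0,-6,0],[0.1,0,-9.5,0],[0.1,0,-10,0],[0.1,0,-10,0]]]' 6
python3 - <<'E'
from h import *
import pickle
st()
p=pickle.load(open("w1.pkl","rb")); im=cv2.imread("pics/w1.png"); g=cv2.cvtColor(im,cv2.COLOR_BGR2GRAY)
for b in (238,244,250,256,262): print(b,g[b,160:242:3])
print(g[228:274,190],g[228:274,210])
E
```

```text
clock: 8.7
eef_pos: [521.8, -344.9, 227.8]
tool_rot: [3.138, -0.004, 0.086]
force: [0.7, -0.1, -0.3]
width: 59.7
gripper_force: 0.0
clk 8.7 chest [ -21.2 -110.9] z 227.8 F [ 0.7 -0.1] -0.3 w 59.7 0.0
238 [140  79  66  64  64  66  65  63  65  66  66  65  66  64  64  65  65  63
  65  65  65  64  65  64  62  56 114 134]
244 [145 109  59  58  91 106  99  67  68  68  68  69  68  69  68  68  68  69
  69  69  69 104 139 154 133  56 109 116]
250 [149 121  48  45  72 102 119  61  55  56  55  56  57  56  56  57  57  57
  57  57  57 102 131 162 143  60 105 119]
256 [151 130  61  43  50  73  87  62  56  57  58  58  58  58  58  58  57  58
  58  59  62  90 105 114 136  68 101 116]
262 [130 128  82  52  61  63  62  63  63  63  63  63  63  62  61  62  62  62
  63  64  64  63  64  64 125  87 116 118]
[158 156 148 127  99  74  66  64  65  63  66  81 108 122 115  92  68  58
  56  56  56  55  55  55  56  55  57  57  58  59  62  65  64  63  63  62
  70  90 114 124 122 117 116 118 120 119] [161 158 151 130 100  74  65  63  62  63  66  80 107 121 115  92  69  60
  57  56  56  58  57  57  57  57  58  57  59  59  63  64  65  64  63  64
  70  91 118 130 129 123 121 121 119 119]
```

Run:
```python
from h import *
import pickle
p=pickle.load(open("w1.pkl","rb")); o=np.load("chest.npy");c,s=np.cos(o[2]),np.sin(o[2]); I=lambda w:(np.array([[c,s],[-s,c]])@(w[:2]-o[:2])).round(1)
print("cam",I(ray(p,0,0)[0]),ray(p,0,0)[0])
for r in (232.5,239): print("rim",r,I(onz(p,200,r,130)))
for r in (258,264.5): print("rim n",r,I(onz(p,200,r,130)))
for r in (243.5,258): print("pad",r,I(onz(p,200,r,116)))
for u in (180.5,221.5): print(u,I(onz(p,u,250,116)))
for u in (163.5,236): print(u,I(onz(p,u,250,130)))
print(tool(C(-107,86,160)))
```

```text
cam [ 80.9 -24.3] [ 615.95559259 -249.73723032  513.7946962 ]
rim 232.5 [-76.7  80.9]
rim 239 [-86.   81.7]
rim n 258 [-113.9   83.9]
rim n 264.5 [-123.8   84.7]
pad 243.5 [-98.8  86.1]
pad 258 [-121.1   87.9]
180.5 [-108.9  114.2]
221.5 [-108.5   56.9]
163.5 [-102.4  132.5]
236 [-101.7   34.5]
[ -8.62418904 -19.71049914   6.67013936]
```

```bash
python3 -m inch '[[[-1.2,-3,0,0],[-2.6,-6,0,0],[-4,-9,0,0],[-5.5,-12,0,0],[-7,-15,1,0],[-8.4,-18,3,0],[-8.7,-19.6,6,0],[-8.7,-19.6,7,0]]]' 0
python3 -m inch '[[[0,0,0,0],[0,0,0,0],[0,0,0,0]]]'; python3 -c "
from h import *
st();print(tool(C(-108,85.5,116)))
cv2.imwrite('pics/s1.png',cv2.resize(get_image('side')[200:300,190:330],None,fx=5,fy=5,interpolation=2))"
```

```text
clock: 9.37
eef_pos: [412.3, -151.2, 151.5]
tool_rot: [-3.137, 0.008, 0.091]
force: [0.3, 0.1, 0.3]
width: -0.1
gripper_force: 0.0
clock: 9.62
eef_pos: [417.7, -156.8, 154.6]
tool_rot: [3.141, -0.0, 0.085]
force: [0.4, 0.6, 0.4]
width: -0.4
gripper_force: 0.0
clk 9.62 chest [-108.6   85.5] z 154.6 F [0.4 0.5] 0.4 w -0.4 0.0
[5.52257873e-02 3.19121494e-04 3.86157769e+00]
```

View pics/s1.png

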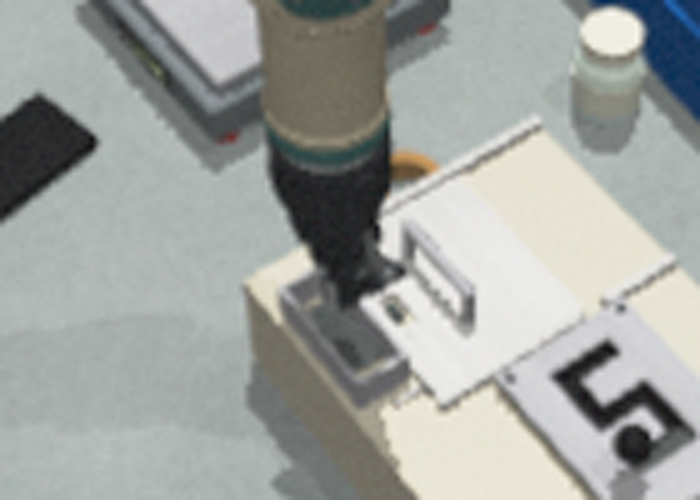

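The lever is home in its last slot (crop (632,445)) and the bolt bar has gone from behind the shutter. The closed fingers are over the guard at (350,300). Pressing down now.

```bash
python3 -m inch '[[[0,0,1.5,0],[0,0,3,0],[0,0,3.6,0],[0,0,4.0,0],[0,0,4.4,0],[0,0,4.8,0],[0,0,4.8,0],[0,0,4.8,0]]]'; python3 -c "
from h import *
st();print(tool(C(-108,85.5,102)))"
```

```text
clock: 10.33
eef_pos: [417.2, -156.5, 106.9]
tool_rot: [3.141, 0.0, 0.085]
force: [-1.8, -1.0, 4.9]
width: 0.2
gripper_force: 2.7
clk 10.33 chest [-109.    85.8] z 106.9 F [-1.9 -0.8] 4.9 w 0.2 2.7
[0.10491064 0.03262223 0.49284223]
```

```bash
python3 -m inch '[[[0,0,0.2,0],[0,0,0.4,0],[0,0,0.4,0],[0,0,0.4,0],[0,0,0.4,0],[0,0,0.4,0]]]'; python3 -c "
from h import *
st()
w=get_image('side');b=cv2.imread('pics/side0.png');cv2.imwrite('pics/s2.png',cv2.resize(w[200:300,220:360],None,fx=5,fy=5,interpolation=2))"
```

```text
clock: 10.83
eef_pos: [417.2, -156.5, 103.3]
tool_rot: [3.141, -0.0, 0.085]
force: [-2.6, -1.1, 6.3]
width: -0.2
gripper_force: 3.5
clk 10.83 chest [-109.    85.8] z 103.3 F [-2.7 -0.8] 6.3 w -0.2 3.5
```

View pics/s2.png

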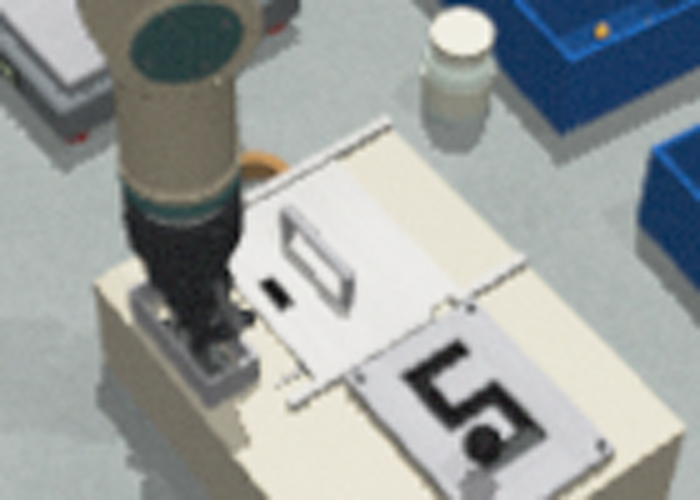

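The shutter has sprung ajar: its plate has moved off the guard, and the handle has shifted to crop (315,260). Next I'll rise, drop in behind the handle, and push.

```bash
python3 -m inch '[[[0,0,-1.5,0],[0,0,-3.5,0],[1.5,0,-5.5,0],[4,0,-6.5,0],[5.8,0,-5.5,0],[6,0,-4,0],[6,0,-2,0],[6,0,-2,0]]]' 0
python3 -m inch '[[[0,0,0,0],[0.8,0,0,0],[1.6,0,0,0],[2.4,0,0,0],[3,0,0,0],[3.6,0,0,0],[3.6,0,0,0],[3.6,0,0,0]]]'; python3 -c "
from h import *
st()"
```

```text
clock: 11.55
eef_pos: [476.0, -150.4, 120.4]
tool_rot: [-3.14, 0.004, 0.086]
force: [-0.2, 0.4, -0.9]
width: -0.2
gripper_force: 0.0
clock: 12.22
eef_pos: [513.8, -147.7, 122.4]
tool_rot: [3.141, -0.001, 0.086]
force: [-1.0, -0.3, -0.3]
width: -0.1
gripper_force: 0.0
clk 12.22 chest [-12.1  86.3] z 122.4 F [-1.1 -0.2] -0.3 w -0.1 0.0
```

```bash
python3 -m inch '[[[1.2,0,0,0],[2.4,0,0,0],[3.6,0,0,0],[4.8,0,0,0],[6,0,0,0],[7.2,0,0,0],[7.8,0,0,0],[7.8,0,0,0]]]' ; python3 -c "
from h import *
st()"
python3 -m inch '[[[0.4,0,0,0],[0.8,0,0,0],[1.2,0,0,0],[1.4,0,0,0],[1.4,0,0,0],[1.4,0,0,0]]]'; python3 -c "
from h import *
st()"
```

```text
clock: 12.88
eef_pos: [591.6, -140.8, 122.1]
tool_rot: [3.142, -0.001, 0.086]
force: [0.3, 0.2, -0.2]
width: 0.3
gripper_force: 0.0
clk 12.88 chest [66.1 86.3] z 122.1 F [0.3 0.2] -0.2 w 0.3 0.0
clock: 13.38
eef_pos: [602.0, -140.0, 122.0]
tool_rot: [-3.141, 0.005, 0.086]
force: [-7.9, 0.2, 4.8]
width: 0.3
gripper_force: 3.7
clk 13.38 chest [76.5 86.3] z 122.0 F [-7.9  0.9] 4.8 w 0.3 3.7
```

```bash
python3 -m inch '[[[0.4,0,0,0],[0.7,0,0,0],[0.7,0,0,0],[0.7,0,0,0]]]'; python3 -c "
from h import *
st()"
python3 -m inch '[[[-1,0,0,0],[-2,0,0,0],[-2,0,-3,0],[-2,0,-7,0],[-4,1.5,-11,0],[-7,3,-15,0],[-9,4,-18,0],[-9,4,-18,0]]]' 8
python3 -m inch '[[[0,0,0,0],[0,0,0,0],[0,0,0,0]]]'
python3 - <<'E'
from h import *
import pickle
st();p=camera_params("wrist");im=get_image("wrist");pickle.dump(p,open("w3.pkl","wb"));cv2.imwrite("pics/w3.png",im)
print(proj(p,[C(-10,85,94),C(-50,150,100),C(30,20,100),C(94,85,136)]).round())
E
```

```text
clock: 13.72
eef_pos: [602.2, -140.0, 121.6]
tool_rot: [-3.139, 0.019, 0.084]
force: [-20.4, -0.8, 14.4]
width: 0.1
gripper_force: 10.6
clk 13.72 chest [76.7 86.3] z 121.6 F [-20.4   0.9] 14.4 w 0.1 10.6
clock: 14.38
eef_pos: [525.5, -190.9, 308.1]
tool_rot: [3.136, -0.008, 0.082]
force: [-0.6, -1.3, -0.0]
width: 80.1
gripper_force: 0.0
clock: 14.63
eef_pos: [526.0, -185.5, 300.9]
tool_rot: [-3.14, 0.001, 0.088]
force: [0.2, 0.5, 0.7]
width: 80.1
gripper_force: 0.0
clk 14.63 chest [-3.2 47.6] z 300.9 F [0.2 0.5] 0.7 w 80.1 0.0
[[248. 189.]
 [193. 224.]
 [306. 155.]
 [240.  91.]]
```

View pics/w3.png

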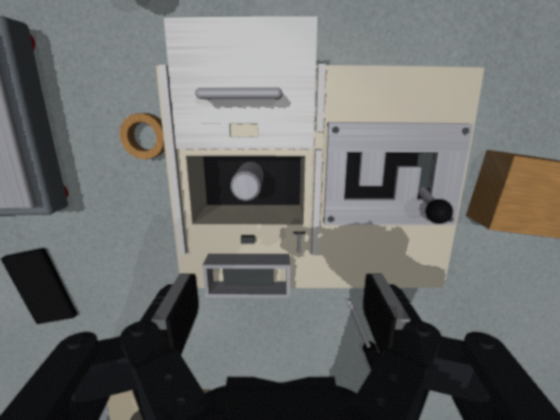

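The shutter is fully open with its handle at (240,93), matching the prediction, and the lever is at the near end. The weight is in the well at about (246,180). Its top disc needs an exact centre.

Run:
```python
from h import *
import pickle
p=pickle.load(open("w3.pkl","rb"));im=cv2.imread("pics/w3.png");g=cv2.cvtColor(im,cv2.COLOR_BGR2GRAY)
c=cv2.resize(im[145:225,190:310],None,fx=6,fy=6,interpolation=cv2.INTER_CUBIC);cv2.imwrite("pics/w3c.png",c)
cz=ray(p,0,0)[0][2]; print("r px",17.5*315.5/(cz-94),17.5*315.5/(cz-24))
print(g[158:206:2,226:272:2])
```

```text
r px 15.761315523887033 13.136328850765558
[[ 22  21  21  19  21  21  24  23  23  23  22  21  20  24  22  23  23  24
   23  23  22  20  21]
 [ 21  23  26  26  23  23  26  26  24  24  26  28  31  30  28  25  25  25
   25  27  26  24  26]
 [ 28  29  29  30  27  29  30  31  32  40  52  58  57  55  48  38  31  29
   30  30  30  30  29]
 [ 29  31  30  31  31  29  31  33  51  66  69  69  68  67  63  56  45  32
   29  30  30  30  31]
 [ 29  30  29  29  30  29  32  49  68  72  69  67  67  66  62  60  58  43
   31  32  31  30  28]
 [ 30  30  31  29  30  30  44  67  72  71  69  67  65  64  61  60  59  53
   36  29  31  31  30]
 [ 29  29  27  29  29  36  63  75  79  77  76  73  65  63  60  58  57  56
   43  27  27  30  30]
 [ 29  29  27  30  33  63  90 105 114 112 110 106  90  71  61  58  57  56
   49  27  22  26  29]
 [ 29  29  27  30  56 102 123 132 141 138 136 130 119 104  84  62  56  55
   50  30  21  24  29]
 [ 29  29  27  48  99 129 147 157 162 160 158 155 145 128 109  81  57  54
   47  26  22  24  24]
 [ 28  28  32  84 126 150 162 165 163 162 160 160 160 152 128 104  75  54
   45  23  22
[... 571 characters left out ...]
 24  23  23  22  22]
 [ 26  26  32  77 134 159 159 160 162 163 161 158 157 158 155 126  86  35
   21  21  23  23  20]
 [ 28  29  27  45 100 146 157 159 161 162 161 158 156 155 140  98  55  21
   22  21  20  22  22]
 [ 26  26  27  29  53  99 137 154 158 160 160 157 151 135 101  64  30  23
   23  22  24  23  26]
 [ 27  26  29  27  30  45  86 115 129 142 142 131 112  86  52  31  28  25
   25  27  27  27  29]
 [ 28  26  27  28  26  29  34  49  62  81  81  67  52  40  31  29  30  29
   27  27  28  27  26]
 [ 25  27  27  29  28  28  28  29  29  32  30  30  30  29  27  28  28  29
   30  28  28  28  28]
 [ 45  44  43  45  45  45  46  46  44  45  45  44  46  45  44  44  45  44
   45  45  46  45  43]]
```

View pics/w3c.png

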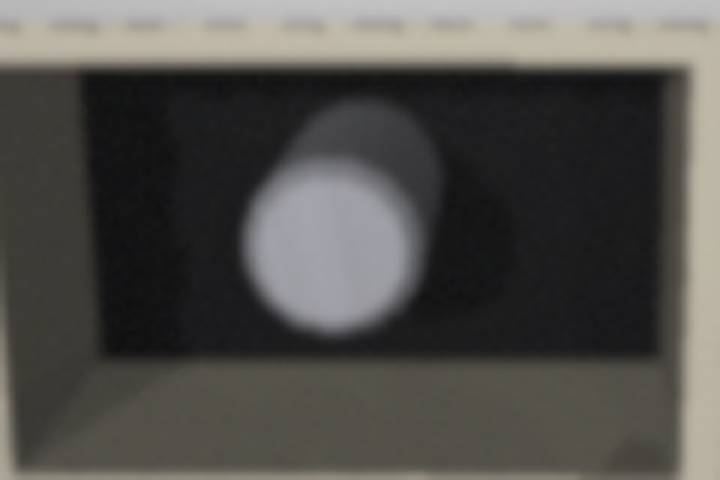

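Run:
```python
from h import *
import pickle
p=pickle.load(open("w3.pkl","rb"));g=cv2.cvtColor(cv2.imread("pics/w3.png"),cv2.COLOR_BGR2GRAY)
m=(g>95).astype(np.uint8);m[:,:226]=0;m[:,268:]=0;m[:164]=0;m[203:]=0
k=max(cv2.findContours(m,0,2)[0],key=cv2.contourArea);(e,ax,_)=cv2.fitEllipse(k);print(e,ax)
w=onz(p,*e,94);print(w);o=np.load("chest.npy");c,s=np.cos(o[2]),np.sin(o[2]);print(np.array([[c,s],[-s,c]])@(w[:2]-o[:2]))
w[2]=130;print(tool(w));w[2]=50;print(tool(w))
```

```text
(244.71627807617188, 185.18893432617188) (27.06394386291504, 28.158140182495117)
[ 520.45678471 -144.47511583   94.        ]
[-5.12984557 88.88202869]
[-0.14698555 -4.08745183 17.05817421]
[-0.13277067 -4.0733703  25.05814919]
```

```bash
python3 -m inch '[[[0,-1.5,2.5,0],[-0.1,-3,5.5,0],[-0.1,-4.1,9,0],[-0.1,-4.1,12.5,0],[-0.1,-4.1,15.5,0],[-0.1,-4.1,17,0],[-0.1,-4.1,17,0],[-0.1,-4.1,17,0]]]' 6.2; python3 -c "
from h import *
st();print(tool([520.5,-144.5,50]))"
```

```text
clock: 15.35
eef_pos: [520.4, -144.9, 130.5]
tool_rot: [-3.14, 0.003, 0.087]
force: [1.0, -0.1, -0.3]
width: 62.1
gripper_force: 0.0
clk 15.35 chest [-5.3 88.4] z 130.5 F [ 1.  -0.2] -0.3 w 62.1 0.0
[ 0.04364706 -0.03022793  8.05272878]
```

```bash
python3 -m inch '[[[0,0,2,0],[0,0,4,0],[0,0,6,0],[0,0,7.3,0],[0,0,8,0],[0,0,8,0],[0,0,8,0],[0,0,8,0]]]'; python3 -c "
from h import *
st()"
python3 -m inch '[[[0,0,0,0],[0,0,0,0],[0,0,0,0],[0,0,0,0],[0,0,0,0],[0,0,0,0]]]' 2.5; python3 -c "
from h import *
st()"
```

```text
clock: 16.02
eef_pos: [522.0, -146.3, 53.5]
tool_rot: [3.141, -0.002, 0.086]
force: [0.0, 0.2, 0.5]
width: 62.1
gripper_force: 0.0
clk 16.02 chest [-3.7 87. ] z 53.5 F [0.  0.2] 0.5 w 62.1 0.0
clock: 16.52
eef_pos: [521.5, -146.1, 53.4]
tool_rot: [3.141, -0.002, 0.086]
force: [-0.6, 1.8, 5.7]
width: 33.6
gripper_force: 59.0
clk 16.52 chest [-4.2 87.2] z 53.4 F [-0.5  1.9] 5.7 w 33.6 59.0
```

```bash
python3 -m inch '[[[0,0,-1,0],[0,0,-3,0],[0,0,-5.5,0],[0,0,-8,0],[0,0,-10.5,0],[0,0,-12,0],[0,0,-12,0],[0,0,-12,0]]]'; python3 -c "
from h import *
st();print(tool([551,236.7,173]))"
```

```text
clock: 17.18
eef_pos: [520.8, -146.1, 172.9]
tool_rot: [3.141, -0.001, 0.086]
force: [0.2, -0.6, -4.5]
width: 33.7
gripper_force: 60.5
clk 17.18 chest [-4.9 87.2] z 172.9 F [ 0.1 -0.6] -4.5 w 33.7 60.5
[ 6.29701811e+00 -3.78807938e+01 -2.05364225e-02]
```

```bash
python3 -m inch '[[[0.5,-2,0,0],[1,-5,0,0],[1.6,-8.5,0,0],[2.2,-12,0,0],[2.8,-15.5,0,0],[3.4,-19,0,0],[4,-22.5,0,0],[4.5,-25,-1,0]]]'
python3 -m inch '[[[0.3,-3,-1,0],[0.6,-6,-3,0],[0.9,-9,-5,0],[1.2,-11,-7,0],[1.2,-12,-7,0],[1.2,-12,-7,0],[1.2,-12,-7,0]]]'
python3 - <<'E'
from h import *
import pickle
st();print(sensors.read_state()["eef_pos"]);p=camera_params("wrist");im=get_image("wrist");pickle.dump(p,open("w4.pkl","wb"));cv2.imwrite("pics/w4.png",im)
print(proj(p,[551,237,70]))
E
```

```text
clock: 17.85
eef_pos: [541.1, 110.6, 178.9]
tool_rot: [-3.141, 0.007, 0.09]
force: [1.6, 0.6, -4.4]
width: 33.7
gripper_force: 60.6
clock: 18.43
eef_pos: [544.3, 225.7, 249.7]
tool_rot: [3.139, 0.005, 0.086]
force: [-0.1, -0.4, -5.0]
width: 33.9
gripper_force: 60.7
clk 18.43 chest [ 50.8 455.6] z 249.7 F [-0.1 -0.4] -5.0 w 33.9 60.7
[544.34162478 225.72388478 249.73018741]
[[270.05673562 181.83104201]]
```

View pics/w4.png

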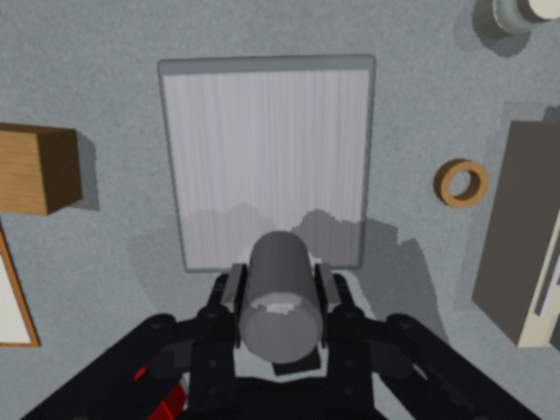

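The weight is held upright at (280,295) above the pan. The pan corners are about (165,75), (370,69), (361,267) and (187,270).

Run:
```python
from h import *
import pickle
p=pickle.load(open("w4.pkl","rb"))
w=np.array([onz(p,*c,70) for c in[(165,75),(370,69),(361,267),(187,270)]]);print(w.round(1),w.mean(0),np.linalg.norm(w-np.roll(w,1,0),axis=1))
m=w.mean(0);m[2]=115;print(tool(m))
```

```text
[[646.1 344.4  70. ]
 [668.1 151.5  70. ]
 [459.9 124.7  70. ]
 [438.8 324.8  70. ]] [553.24497583 236.35774741  70.        ] [208.23000308 194.23882196 209.90658582 201.28098994]
[ 1.02844649 -1.16544134 13.46213984]
```

```bash
python3 -m inch '[[[0.3,-0.3,2,0],[0.6,-0.6,4.5,0],[1,-1.2,7.5,0],[1,-1.2,10.5,0],[1,-1.2,12.5,0],[1,-1.2,13.4,0],[1,-1.2,13.4,0],[1,-1.2,13.4,0]]]'
python3 -m inch '[[[0,0,0.4,0],[0,0,0.8,0],[0,0,1.1,0],[0,0,1.3,0],[0,0,1.4,0],[0,0,1.4,0]]]'
```

```text
clock: 19.15
eef_pos: [555.0, 238.6, 118.0]
tool_rot: [3.14, 0.001, 0.084]
force: [1.0, 1.6, -3.4]
width: 33.7
gripper_force: 60.7
clock: 19.65
eef_pos: [554.7, 240.3, 104.3]
tool_rot: [3.142, 0.0, 0.086]
force: [-0.1, 1.0, -4.1]
width: 33.8
gripper_force: 60.7
```

```bash
python3 -m inch '[[[-0.1,0.2,0,0],[-0.1,0.35,0.1,0],[-0.1,0.35,0.2,0],[-0.1,0.35,0.3,0],[-0.1,0.35,0.35,0],[-0.1,0.35,0.4,0],[-0.1,0.35,0.4,0]]]'
```

```text
clock: 20.23
eef_pos: [554.0, 236.7, 100.2]
tool_rot: [3.142, 0.0, 0.086]
force: [-0.6, -0.5, -4.4]
width: 33.4
gripper_force: 60.7
```

```bash
python3 -m inch '[[[0,0,0.05,0],[0,0,0.1,0],[0,0,0.15,0],[0,0,0.15,0],[0,0,0.15,0]]]'
```

```text
clock: 20.65
eef_pos: [554.3, 236.8, 99.4]
tool_rot: [-3.141, -0.001, 0.086]
force: [-1.9, -0.5, 2.8]
width: 33.6
gripper_force: 61.2
```

The weight is resting on the pan. Release and retreat upward.

```bash
python3 -m inch '[[[0,0,0,0],[0,0,0,0],[0,0,0,0],[0,0,0,0]]]' 6.5
python3 -m inch '[[[0,0,-1,0],[0,0,-3,0],[0,0,-6,0],[0,0,-9,0],[0,0,-12,0],[-1,0,-15,0],[-3,0,-17,0],[-3,0,-17,0]]]'
python3 - <<'E'
from h import *
p=camera_params("wrist");w=get_image("wrist");t=get_image("top");s=get_image("side")
o=np.hstack([cv2.resize(w,(400,300)),cv2.resize(t[140:275,140:420],None,fx=1.42,fy=2.22)]);o=np.vstack([o[:300],np.hstack([cv2.resize(s,(400,300)),np.zeros((300,o.shape[1]-400,3),np.uint8)])])
cv2.imwrite("pics/f.png",o[:,:800]);print(proj(p,[552.5,236.5,140]))
E
```

```text
clock: 20.98
eef_pos: [554.4, 236.7, 98.9]
tool_rot: [-3.141, -0.001, 0.086]
force: [0.1, -0.3, 0.7]
width: 65.1
gripper_force: 0.0
clock: 21.65
eef_pos: [523.6, 235.4, 274.2]
tool_rot: [-3.138, -0.006, 0.087]
force: [-0.3, 0.2, 0.4]
width: 65.1
gripper_force: 0.0
[[282.97986263 171.70761543]]
```

View pics/f.png

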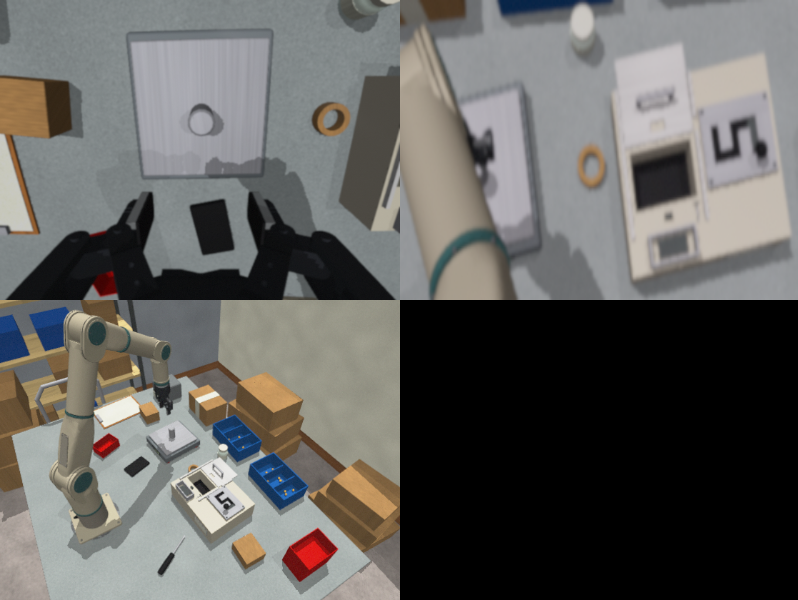

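The final views show the weight upright in the middle of the pan (wrist (201,123), predicted (202,123)). The shutter is open, the lever is home in its last slot, and the bystanders haven't moved. Handing in.

```bash
python3 -c "
from cell import *
print(order.finish_job())"
```

```text
the job is handed in; nothing more can be done
None
```

The job is handed in at about 22 s of the 72 s allowed: the check weight stands upright mid-pan, the lever is home in its last slot, the shutter is fully open, and the final pictures show nothing else moved.

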